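# Click the indexing dial round to its pointer

## Task

Index the turned hub for its next reading: lay a fingertip on the flat top of the knurled dial, press it down lightly and drag the dial round clockwise (seen from above) by friction until its scribed line clicks in line with the pointer on the base; it is one or two clicks away, and do not carry it past. Then let the dial spring up again and come clear. Nothing is to be gripped or lifted: do not touch the hub seated in the middle of the dial, and leave the other things where they lie.

Things in the scene. Friction and masses are not known exactly. Their poses are not given: they have to be found in the camera images.
- indexer: rotary indexer, fixed to the surface: a grey round base 176 mm across and 24 mm high with a plain metal dial on it. Origin at the centre of the underside, on the dial's axis; z up. The small steel pointer block (nose at radius 66 mm, block out to radius 83 mm, 16 mm wide, top 39 mm above the surface) stands on its -x side. Eleven dark click marks on the base and the pointer divide the turn into 12 clicks of 30 degrees.
- dial_top (a point): centre of the dial's top plane, 43 mm above the surface when not pressed. The dial is 130 mm across (too wide to grip), 16 mm thick, knurled round the rim; its flat top is a ring from radius 18 to 65 mm, fit for a fingertip at about radius 46 mm anywhere round. The middle is a recess 35 mm across and 6 mm deep that holds the hub. x, y axes turn with the dial.
- index_line (a point): outer end of the dark scribed line on the dial's top (30 mm long, radial), at radius 62 mm. It must come in line with the pointer.
- pointer (a point): nose of the pointer on the base, 66 mm from the axis, 39 mm above the surface.
- dial (a joint): turn of the dial in rad, growing clockwise seen from above; 0 when the scribed line is in line with the pointer. It clicks (rests stably) every 0.524 rad and starts at rest near -0.524 or -1.047. Turning over the hump between clicks takes up to 0.07 N m (about 1.5 N along the circle at radius 46 mm); past the hump, 0.262 rad from each click, it snaps on by itself when free. Stops at -1.9 and 1.0, so it cannot be brought round the other way.
- dial_float (a joint): how far the dial is pressed down, m: 0 to 0.005. The dial stands on springs: it starts to sink at about 5 N and is fully down at about 13 N; 2 to 4 mm is a good press for dragging. It springs back up when let go.
- hub: turned metal hub, 32 mm wide and 22 mm tall, loose in the dial's recess; it stands 16 mm above the dial's top and turns with the dial. Origin at the centre of its underside. Not to be touched.
- spare_hub: bystander: loose turned metal hub, 30 mm wide, 22 mm tall, beside the indexer; origin under its centre
- gauge_block: bystander: loose steel gauge block, 9 x 35 x 30 mm, standing beside the indexer; origin under its centre
- sample_block: bystander: loose milled aluminium block, 32 x 56 x 22 mm, beside the indexer; origin under its centre
- ring: bystander: loose steel ring gauge, 58 mm across, 18 mm tall, beside the indexer; origin under its centre
- plug: bystander: loose plug gauge with a hexagonal handle lying on its side, 14 x 88 x 12 mm, beside the indexer; origin under its centre
Not all that is in view belongs to the job. There is more than one size of the indexer; the job needs the largest.

How it is judged:
On the way, in this order (a step that is already met when the one before it is completed fails the run):
1. a finger presses on the dial (contact force between the fingers and indexer above 1 N and value of joint dial below -0.27 rad), for 0.1 s.
2. the dial has come over the last hump to the pointer's click (value of joint dial between -0.14 and 0.14 rad), for 0.2 s.
At the end, for the whole second after the job is handed in: The dial rests in the click at the pointer (within 0.08 rad, not turning) and has sprung up to within 1 mm; the hub still sits upright in the dial's recess (its underside within 10 mm of the centre of the dial's top) (value of joint dial between -0.08 and 0.08 rad and velocity of joint dial between -0.05 and 0.05 rad/s and value of joint dial_float below 0.001 m and distance between hub and dial_top below 0.01 m and angle between hub's own z axis and vertical below 0.1 rad); the robot touches nothing.
It fails at once if the dial is carried past the pointer's click (more than 0.25 rad beyond) (value of joint dial above 0.25 rad).
It fails at once if the hub in the dial is touched by the robot (more than 0.5 N) (contact force between any of the fingers, the arm and hub above 0.5 N).
It fails at once if the hub leaves its seat (moves more than 12 mm) (distance of hub from where it was at the start of the episode above 0.012 m).
It fails at once if one of the things beside the indexer is moved (more than 15 mm) or lifted (distance of any of spare_hub, gauge_block, sample_block, ring, plug from where it was at the start of the episode above 0.015 m).
It also fails if it takes over 40 s, if anything falls off the work surface, if the arm or the gripper's body presses on something with over 40 N, if the wrist force passes 120 N, or if a joint passes its speed limit or range.

## Robot

A 6-joint arm with a two-finger parallel gripper is mounted at the origin on a cart in front of the work surface, level with it; the furniture and walls round the work are solid. World frame = base frame: x ahead of the robot, y to its left, z up, the work surface at z = 0. Lengths are in m, angles in rad, forces in N, time in s.
With the tool pointing down it reaches from about 0.375 to 0.9 m from the base axis. Payload 3.1 kg.
Tool frame: the origin (TCP) lies midway between the tips of the shut fingers; the grasp point (between the pads) lies env.grasp_offset behind it (env.grasp_offset is the distance from the TCP to the grasp point, in m); z points along the fingers, y is the line along which they close (so a half turn about z gives the same grasp; the last joint's range is limited). The gripper opens to 85 mm and grips with 20 to 120 N. Pads are 22 mm wide; open, the fingers measure 114 mm over their backs; the gripper's body (76 mm by 85 mm) begins 54 mm behind the grasp point. The pads swing forward as they close: fully open they stand 13 mm farther back than shut.
Start: joints at [1.105, 0.527, 1.433, -0, 1.181, -0.178], TCP at [0.177, 0.599, 0.231] pointing down, gripper open.
Joint ranges: [-3.08, 3.08], [-0.75, 2.2], [0.22, 2.44], [-1.43, 4.57], [0, 2.65], [-2.85, 2.85]. Speed limits (rad/s): [2.79, 2.79, 3.14, 3.14, 3.14, 3.14].

## Interface

Orientations are given as a unit quaternion [w, x, y, z].
In Python, from bench import sensors, viewer, hand_in, env gives the robot as it stands. The module is installed in compiled form; this text tells all that it offers.
- The arm moves only by the tool drive_tool, never from a script. Its argument "motion" is a list of rows, each an object of numbers: "tx", "ty", "tz": the shift along the tool's x, y, z as a fraction of full scale; "roll": the turn about the tool's z as a fraction of full scale; "hand": the opening, from 0 (shut) to 1 (fully open). In form: [{"tx": .., "ty": .., "tz": .., "roll": .., "hand": ..}, ...]. A call has 1 to 10 rows; each row is the pose to reach, as a shift and turn from the pose commanded when the call began, along the tool's axes at that moment; what a row does not reach only later rows make up. Full scale, the value 1, is 0.15 m for a shift and 90 degrees for a turn. A row lasts 1/12 s, in which the tool goes at most 41.7 mm and 7.16 degrees, less where a joint would pass 70% of its speed; a pose out of reach is approached as far as the arm can. A call with a number of a shift or a turn outside -1 to 1 is refused whole. A call with a gripper value outside its range is refused whole. The fingers move at their own pace and stop on an object; "newtons" is the grip in N (left out, the last holds). Time passes only in rows, so rows that repeat a pose let the fingers close. It gives the time, the measured TCP pose, the force, the opening and the grip force at its end, in the units of the state.
- sensors.read_state(): the state, without advancing time (a new reading comes with each control period).
- viewer.snapshot(name): name is "side" or "top"; returns the picture (420x560x3 uint8, red, green, blue); there is no depth.
- viewer.calibration(name): a dict with "fx", "fy", "cx", "cy" (pixels), "rvec" (rotation vector, rad) and "tvec" (3), from world to camera coordinates, as OpenCV has them. Camera axes: x right, y down, z forward; pixel columns grow to the right and rows downward; lengths in m; the calibration is good to about 2 mm. A picture is of the moment at which its call begins. calibration takes no time and is no camera call.
- hand_in(): hands the job in; it is judged then, once.
The state is a dict: "time_s": time; "q": joint angles; "qvel": joint speeds; "effort": joint torques, N m; "tcp_pos": TCP position; "tool_rot": TCP orientation; "contact_force": force on the tool from outside, world axes, zero at the start; "wrist_torque": the same for the moment, N m; "width": finger opening in m; "finger_force": force on a finger pad.
Only numpy, scipy, OpenCV 4.12 (cv2) and the standard library are available. Lean on these libraries where they do the work, as an engineer would, in place of code of your own. Each camera call takes 0.05 s, during which the arm holds its last target. There are 200 camera calls.

## Working session

There is one attempt and no reset: what is moved stays moved. The work goes in short steps, Python scripts to look and compute and a tool call to move; the robot and the scene stay as the last step left them, time stands still between calls to the robot, and variables do not carry over. Pictures are saved under pics/ and viewed, at most 10 in all, crops included, and the job is handed in when it is done.

Besides the shell and the picture viewer there is one more tool, called in YAML: its name, and indented under it one key for each argument. drive_tool: Moves the arm, as the interface text tells. Shift numbers are shares of 0.15 m and turn numbers shares of 90 degrees, none past 1 either way. Its arguments: {"type":"object","properties":{"motion":{"type":"array","items":{"type":"object","properties":{"tx":{"type":"number"},"ty":{"type":"number"},"tz":{"type":"number"},"roll":{"type":"number"},"hand":{"type":"number"}}}},"newtons":{"type":"number"}},"required":["motion"]}

```bash
mkdir -p pics; python3 - <<'E'
from bench import sensors, viewer, env
import cv2
for n in("top","side"):
    cv2.imwrite(f"pics/{n}0.png",viewer.snapshot(n)[:,:,::-1]); print(n,viewer.calibration(n))
s=sensors.read_state();print(s,env.grasp_offset)
E
```

```text
top {'fx': 398.84656096955683, 'fy': 398.84656096955683, 'cx': 278.0726836640081, 'cy': 203.3649302510032, 'rvec': array([ 2.18677397, -2.15748957,  0.0679412 ]), 'tvec': array([0.06967856, 0.57565897, 0.85310056])}
side {'fx': 480.9076519177742, 'fy': 480.9076519177742, 'cx': 284.61964469898857, 'cy': 207.16124216737623, 'rvec': array([ 2.05869464,  0.21179869, -0.10652097]), 'tvec': array([-0.59524353,  0.03580142,  0.96753645])}
{'time_s': 0.1, 'q': array([ 1.10553013e+00,  5.28391567e-01,  1.43375478e+00, -2.08166862e-05,
        1.18139664e+00, -1.78466597e-01]), 'qvel': array([-0.00153041, -0.00237342, -0.00375566,  0.00061108,  0.00043253,
       -0.00048368]), 'effort': array([-1.72292366e-04, -4.43304920e+01, -1.78586286e+01, -2.34800982e-04,
        3.88751883e-03, -9.28833032e-06]), 'tcp_pos': array([0.17647124, 0.59890916, 0.23042635]), 'tool_rot': array([-2.99350942e-04,  1.42904850e-01,  9.89735951e-01, -9.28133425e-04]), 'contact_force': array([-0.07937321,  0.38679215, -0.50398347]), 'wrist_torque': array([ 0.01475447,  0.00428795, -0.02166032]), 'finger_force': 0.0, 'width': 0.08530979120506905} 0.0187
```

View pics/top0.png

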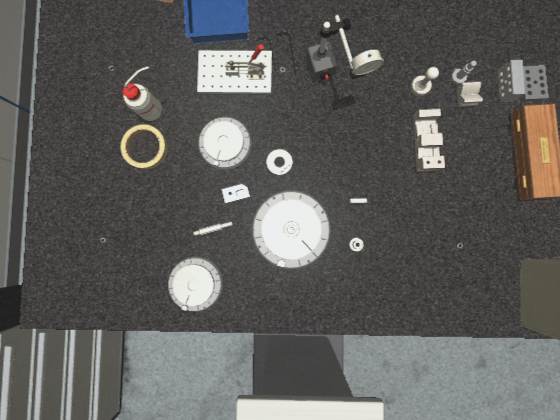

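View pics/side0.png

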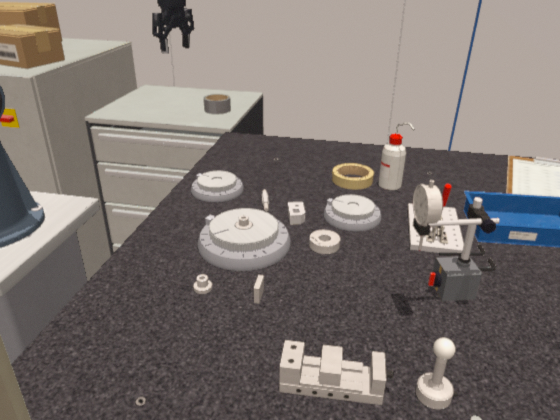

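The top view shows three candidates: dials at (224,142), (194,285) and (291,230). The one at (291,230) is the largest and the only one with a seated hub, so I choose it. Its pointer is near (282,264) and its line runs to about (316,257). I'll check this in a close crop.

```bash
cat > h.py <<'E'
import numpy as np,cv2
from bench import viewer
def cal(n):
    c=viewer.calibration(n);K=np.array([[c['fx'],0,c['cx']],[0,c['fy'],c['cy']],[0,0,1]]);return K,c['rvec'],c['tvec']
def ray(n,u,v,z):
    K,r,t=cal(n);R=cv2.Rodrigues(r)[0];o=-R.T@t;d=R.T@np.linalg.inv(K)@[u,v,1];return o+d*(z-o[2])/d[2]
def proj(n,P):
    K,r,t=cal(n);return cv2.projectPoints(np.array(P,float).reshape(-1,3),r,t,K,None)[0].reshape(-1,2)
E
python3 - <<'E'
from h import *
im=cv2.imread("pics/top0.png")
cv2.imwrite("pics/c1.png",cv2.resize(im[180:280,240:380],None,fx=5.7,fy=5.7,interpolation=cv2.INTER_CUBIC))
for p,z in(((291,230),.043),((282,264),.039),((316,257),.043),((357,244),.02),((359,200),.03),((236,193),.02),((279,161),.018),((213,229),.01)):print(p,ray("top",*p,z).round(4))
E
```

```text
(291, 230) [0.5164 0.0486 0.043 ]
(282, 264) [0.4438 0.0669 0.039 ]
(316, 257) [ 0.4599 -0.0051  0.043 ]
(357, 244) [ 0.4882 -0.096   0.02  ]
(359, 200) [ 0.5838 -0.0987  0.03  ]
(236, 193) [0.5968 0.1711 0.02  ]
(279, 161) [0.67   0.0768 0.018 ]
(213, 229) [0.5166 0.2218 0.01  ]
```

View pics/c1.png

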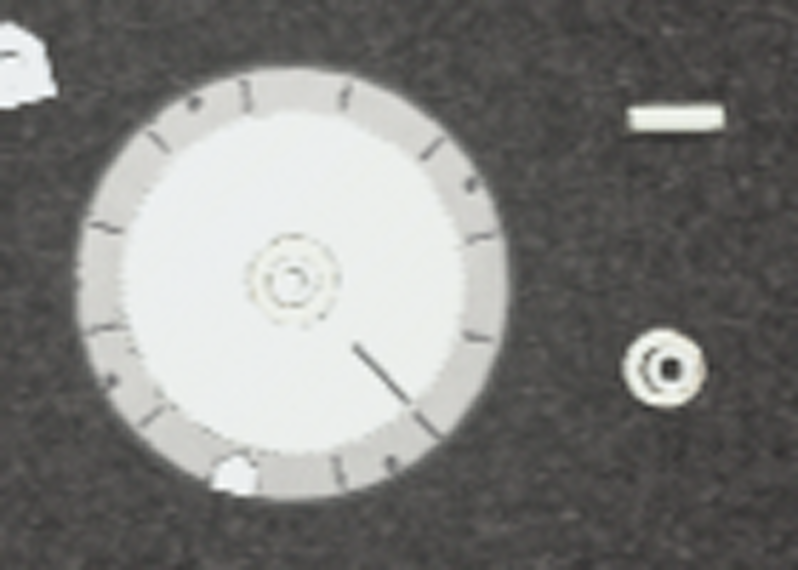

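The crop confirms the choice. The dial centre is at crop (294,282), which is about pixel (291.5,229.6). The line is 45° to the lower right and the pointer at crop (235,475), so two clicks (60°) clockwise are needed. The plan is to come in with shut fingers over azimuth 73.6° (tool y radial) at radius 46 mm, then orbit 60°.

drive_tool:
  motion:
    - {"tx": -0.2,"ty": -0.16,"hand": 0}
    - {"tx": -0.4,"ty": -0.32,"hand": 0}
    - {"tx": -0.6,"ty": -0.48,"hand": 0}
    - {"tx": -0.8,"ty": -0.64,"hand": 0}
    - {"tx": -1,"ty": -0.8,"hand": 0}
    - {"tx": -1,"ty": -0.8,"hand": 0}
  newtons: 20

```text
$.motion[0]: bad value
```

drive_tool:
  motion:
    - {"tx": -0.2,"ty": -0.16,"hand": 0}
    - {"tx": -0.4,"ty": -0.32,"hand": 0}
    - {"tx": -0.6,"ty": -0.48,"hand": 0}
    - {"tx": -0.8,"ty": -0.64,"hand": 0}
    - {"tx": -1,"ty": -0.8,"hand": 0}
    - {"tx": -1,"ty": -0.8,"hand": 0}

```text
$.motion[0]: bad value
```

drive_tool:
  motion:
    - {"tx": -0.2,"ty": -0.16,"hand": 0}
    - {"tx": -0.4,"ty": -0.32,"hand": 0}
    - {"tx": -0.6,"ty": -0.48,"hand": 0}
    - {"tx": -0.8,"ty": -0.64,"hand": 0}
    - {"tx": -1,"ty": -0.8,"hand": 0}
    - {"tx": -1,"ty": -0.8,"hand": 0}
    - {"tx": -1,"ty": -0.8,"hand": 0}

```text
$.motion[0]: bad value
```

The rows were refused, probably because every field has to be given.

drive_tool:
  motion:
    - {"tx": -0.2,"ty": -0.16,"tz": 0,"roll": 0,"hand": 0}
    - {"tx": -0.4,"ty": -0.32,"tz": 0,"roll": 0,"hand": 0}
    - {"tx": -0.6,"ty": -0.48,"tz": 0,"roll": 0,"hand": 0}
    - {"tx": -0.8,"ty": -0.64,"tz": 0,"roll": 0,"hand": 0}
    - {"tx": -1,"ty": -0.8,"tz": 0,"roll": 0,"hand": 0}
    - {"tx": -1,"ty": -0.8,"tz": 0,"roll": 0,"hand": 0}
  newtons: 20

```text
time_s: 0.6
tcp_pos: [0.2894, 0.4369, 0.2308]
tool_rot: [0.0, 0.146, 0.989, -0.002]
contact_force: [-0.2, 0.3, -0.4]
width: 0.0125
finger_force: 0.0
```

drive_tool:
  motion:
    - {"tx": -0.2,"ty": -0.16,"tz": 0,"roll": 0,"hand": 0}
    - {"tx": -0.4,"ty": -0.32,"tz": 0,"roll": 0,"hand": 0}
    - {"tx": -0.6,"ty": -0.48,"tz": 0,"roll": 0,"hand": 0}
    - {"tx": -0.8,"ty": -0.64,"tz": 0,"roll": 0,"hand": 0}
    - {"tx": -1,"ty": -0.8,"tz": 0,"roll": 0,"hand": 0}
    - {"tx": -1,"ty": -0.8,"tz": 0,"roll": 0,"hand": 0}

```text
time_s: 1.1
tcp_pos: [0.4007, 0.2802, 0.2313]
tool_rot: [0.001, 0.146, 0.989, -0.001]
contact_force: [-0.8, 1.3, 0.0]
width: 0.0004
finger_force: 0.0
```

drive_tool:
  motion:
    - {"tx": -0.2,"ty": -0.16,"tz": 0,"roll": 0,"hand": 0}
    - {"tx": -0.4,"ty": -0.32,"tz": 0,"roll": 0,"hand": 0}
    - {"tx": -0.6,"ty": -0.48,"tz": 0,"roll": 0,"hand": 0}
    - {"tx": -0.8,"ty": -0.64,"tz": 0,"roll": 0,"hand": 0}
    - {"tx": -1,"ty": -0.8,"tz": 0,"roll": 0,"hand": 0}
    - {"tx": -1,"ty": -0.8,"tz": 0,"roll": 0,"hand": 0}
    - {"tx": -1,"ty": -0.8,"tz": 0,"roll": 0,"hand": 0}
    - {"tx": -1,"ty": -0.8,"tz": 0,"roll": 0,"hand": 0}

```text
time_s: 1.77
tcp_pos: [0.5057, 0.1275, 0.2308]
tool_rot: [-0.001, 0.143, 0.99, 0.0]
contact_force: [0.6, 0.1, 0.2]
width: -0.0003
finger_force: 0.0
```

drive_tool:
  motion:
    - {"tx": -0.223,"ty": -0.184,"tz": 0,"roll": 0,"hand": 0}
    - {"tx": -0.223,"ty": -0.184,"tz": 0.2,"roll": 0,"hand": 0}
    - {"tx": -0.223,"ty": -0.184,"tz": 0.4,"roll": 0,"hand": 0}
    - {"tx": -0.223,"ty": -0.184,"tz": 0.6,"roll": 0,"hand": 0}
    - {"tx": -0.223,"ty": -0.184,"tz": 0.8,"roll": 0,"hand": 0}
    - {"tx": -0.223,"ty": -0.184,"tz": 1,"roll": 0,"hand": 0}
    - {"tx": -0.223,"ty": -0.184,"tz": 1,"roll": 0,"hand": 0}
    - {"tx": -0.223,"ty": -0.184,"tz": 1,"roll": 0,"hand": 0}

```text
time_s: 2.43
tcp_pos: [0.5287, 0.0926, 0.0803]
tool_rot: [-0.002, 0.142, 0.99, -0.0]
contact_force: [0.3, -0.5, 0.1]
width: -0.0003
finger_force: 0.0
```

```bash
python3 - <<'E'
from h import *
a=cv2.resize(viewer.snapshot("top")[180:280,220:360,::-1],None,fx=5,fy=5,interpolation=cv2.INTER_CUBIC)
cv2.imwrite("pics/c2.png",a)
b=cv2.resize(viewer.snapshot("side")[140:270,170:320,::-1],None,fx=4,fy=4,interpolation=cv2.INTER_CUBIC)
cv2.imwrite("pics/c3.png",b)
E
```

```text
(no output)
```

View pics/c2.png

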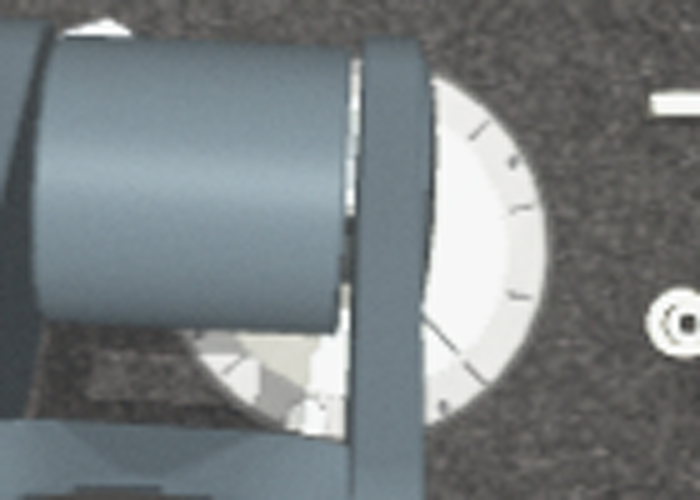

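View pics/c3.png

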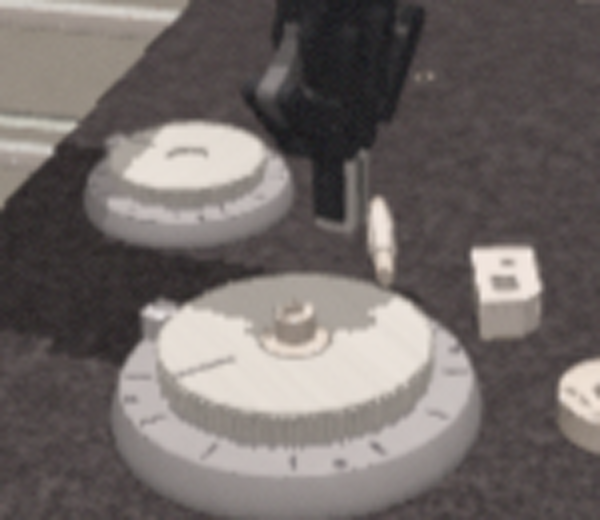

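The top crop shows the arm over the dial, with the line still free at crop (455,350). The side crop shows the shut tip at crop (335,230), above the far side of the dial and clear of the hub at crop (295,320). Next I lower to just above the dial top.

drive_tool:
  motion:
    - {"tx": 0,"ty": 0,"tz": 0.1,"roll": 0,"hand": 0}
    - {"tx": 0,"ty": 0,"tz": 0.17,"roll": 0,"hand": 0}
    - {"tx": 0,"ty": 0,"tz": 0.21,"roll": 0,"hand": 0}
    - {"tx": 0,"ty": 0,"tz": 0.225,"roll": 0,"hand": 0}
    - {"tx": 0,"ty": 0,"tz": 0.235,"roll": 0,"hand": 0}
    - {"tx": 0,"ty": 0,"tz": 0.245,"roll": 0,"hand": 0}
    - {"tx": 0,"ty": 0,"tz": 0.25,"roll": 0,"hand": 0}
    - {"tx": 0,"ty": 0,"tz": 0.255,"roll": 0,"hand": 0}
    - {"tx": 0,"ty": 0,"tz": 0.26,"roll": 0,"hand": 0}
    - {"tx": 0,"ty": 0,"tz": 0.26,"roll": 0,"hand": 0}

```text
time_s: 3.37
tcp_pos: [0.5313, 0.0909, 0.0428]
tool_rot: [0.001, 0.143, 0.99, 0.0]
contact_force: [0.2, 0.7, 4.2]
width: -0.0
finger_force: 1.8
```

drive_tool:
  motion:
    - {"tx": 0,"ty": 0,"tz": 0.005,"roll": 0,"hand": 0}
    - {"tx": 0,"ty": 0,"tz": 0.01,"roll": 0,"hand": 0}
    - {"tx": 0,"ty": 0,"tz": 0.015,"roll": 0,"hand": 0}
    - {"tx": 0,"ty": 0,"tz": 0.02,"roll": 0,"hand": 0}
    - {"tx": 0,"ty": 0,"tz": 0.02,"roll": 0,"hand": 0}

```text
time_s: 3.78
tcp_pos: [0.5315, 0.091, 0.0402]
tool_rot: [0.001, 0.143, 0.99, 0.0]
contact_force: [0.6, 0.9, 9.3]
width: 0.0
finger_force: 4.1
```

```bash
python3 - <<'E'
import numpy as np
# tool frame: y radial outward at start; clockwise = +roll; tool x at az 163.6 = +90deg => cw motion is -x
for o in (46.5,):
  for a in range(3,31,3):
    t=np.radians(a); print(a, 'tx',round(-o*np.sin(t)/150,3),'ty',round(-o*(1-np.cos(t))/150,3),'roll',round(a/90,3))
E
```

```text
3 tx -0.016 ty -0.0 roll 0.033
6 tx -0.032 ty -0.002 roll 0.067
9 tx -0.048 ty -0.004 roll 0.1
12 tx -0.064 ty -0.007 roll 0.133
15 tx -0.08 ty -0.011 roll 0.167
18 tx -0.096 ty -0.015 roll 0.2
21 tx -0.111 ty -0.021 roll 0.233
24 tx -0.126 ty -0.027 roll 0.267
27 tx -0.141 ty -0.034 roll 0.3
30 tx -0.155 ty -0.042 roll 0.333
```

drive_tool:
  motion:
    - {"tx": -0.016,"ty": 0,"tz": 0,"roll": 0.033,"hand": 0}
    - {"tx": -0.032,"ty": -0.002,"tz": 0,"roll": 0.067,"hand": 0}
    - {"tx": -0.048,"ty": -0.004,"tz": 0,"roll": 0.1,"hand": 0}
    - {"tx": -0.064,"ty": -0.007,"tz": 0,"roll": 0.133,"hand": 0}
    - {"tx": -0.08,"ty": -0.011,"tz": 0,"roll": 0.167,"hand": 0}
    - {"tx": -0.096,"ty": -0.015,"tz": 0,"roll": 0.2,"hand": 0}
    - {"tx": -0.111,"ty": -0.021,"tz": 0,"roll": 0.233,"hand": 0}
    - {"tx": -0.126,"ty": -0.027,"tz": 0,"roll": 0.267,"hand": 0}
    - {"tx": -0.141,"ty": -0.034,"tz": 0,"roll": 0.3,"hand": 0}
    - {"tx": -0.155,"ty": -0.042,"tz": 0,"roll": 0.333,"hand": 0}

```text
time_s: 4.62
tcp_pos: [0.5529, 0.0785, 0.0406]
tool_rot: [0.002, 0.395, 0.919, 0.001]
contact_force: [0.4, 1.0, 8.2]
width: 0.0001
finger_force: 3.9
```

```bash
python3 - <<'E'
from h import *
a=cv2.resize(viewer.snapshot("top")[180:280,240:340,::-1],None,fx=4,fy=4,interpolation=cv2.INTER_CUBIC)
b=cv2.resize(viewer.snapshot("side")[190:290,190:290,::-1],None,fx=4,fy=4,interpolation=cv2.INTER_CUBIC)
cv2.imwrite("pics/c4.png",np.hstack([a,b]))
E
```

```text
(no output)
```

View pics/c4.png

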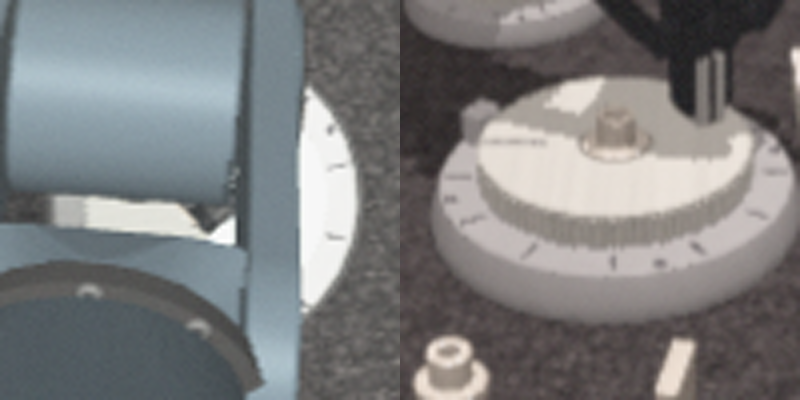

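```bash
python3 - <<'E'
from h import *
c=np.array([.517,.0475])
for a in(165.3,175.3,185.3,195.3,205.3):
  t=np.radians(a); print(a,[ (proj("side",[*(c+r*np.array([np.cos(t),np.sin(t)])),.0405])[0]-[190,190])*4+[400,0] for r in(.032,.062)])
print([(ray("side",190+x/4,190+y/4,.0405)[:2]-c) for x,y in((85,140),(148,143))])
E
```

```text
165.3 [array([553.3817932 , 122.19008427]), array([500.19744133, 107.84893059])]
175.3 [array([548.03448764, 127.65078593]), array([489.40154733, 118.20876605])]
185.3 [array([544.55687506, 133.47821093]), array([482.08014792, 129.37080803])]
195.3 [array([543.0833611 , 139.50270039]), array([478.55896235, 141.02652152])]
205.3 [array([543.69157928, 145.54307526]), array([479.06691702, 152.83238476])]
[array([-0.05718146, -0.01480768]), array([-0.02766768, -0.01101509])]
```

In the side crop the line runs from (548,143) to (485,140), an azimuth of about 195°. The dial has followed by 30° without slip, so I drag the other 30°.

drive_tool:
  motion:
    - {"tx": -0.016,"ty": 0,"tz": 0,"roll": 0.033,"hand": 0}
    - {"tx": -0.032,"ty": -0.002,"tz": 0,"roll": 0.067,"hand": 0}
    - {"tx": -0.048,"ty": -0.004,"tz": 0,"roll": 0.1,"hand": 0}
    - {"tx": -0.064,"ty": -0.007,"tz": 0,"roll": 0.133,"hand": 0}
    - {"tx": -0.08,"ty": -0.011,"tz": 0,"roll": 0.167,"hand": 0}
    - {"tx": -0.096,"ty": -0.015,"tz": 0,"roll": 0.2,"hand": 0}
    - {"tx": -0.111,"ty": -0.021,"tz": 0,"roll": 0.233,"hand": 0}
    - {"tx": -0.126,"ty": -0.027,"tz": 0,"roll": 0.267,"hand": 0}
    - {"tx": -0.141,"ty": -0.034,"tz": 0,"roll": 0.3,"hand": 0}
    - {"tx": -0.155,"ty": -0.042,"tz": 0,"roll": 0.333,"hand": 0}

```text
time_s: 5.55
tcp_pos: [0.5648, 0.0571, 0.0407]
tool_rot: [0.002, 0.619, 0.785, 0.001]
contact_force: [1.1, 2.0, 7.4]
width: -0.0003
finger_force: 3.9
```

```bash
python3 - <<'E'
from h import *
b=cv2.resize(viewer.snapshot("side")[190:290,190:290,::-1],None,fx=4,fy=4,interpolation=cv2.INTER_CUBIC)
cv2.imwrite("pics/c5.png",b)
E
```

```text
(no output)
```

View pics/c5.png

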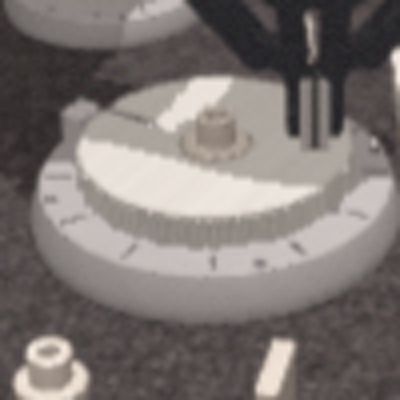

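The line runs from (100,110) to (155,125) in the crop, in line with the pointer at (78,115); the predicted positions were (100,108) and (153,122). Now I lift straight up.

drive_tool:
  motion:
    - {"tx": 0,"ty": 0,"tz": 0,"roll": 0,"hand": 0}
    - {"tx": 0,"ty": 0,"tz": -0.01,"roll": 0,"hand": 0}
    - {"tx": 0,"ty": 0,"tz": -0.02,"roll": 0,"hand": 0}
    - {"tx": 0,"ty": 0,"tz": -0.035,"roll": 0,"hand": 0}
    - {"tx": 0,"ty": 0,"tz": -0.06,"roll": 0,"hand": 0}
    - {"tx": 0,"ty": 0,"tz": -0.2,"roll": 0,"hand": 0}
    - {"tx": 0,"ty": 0,"tz": -0.4,"roll": 0,"hand": 0}
    - {"tx": 0,"ty": 0,"tz": -0.6,"roll": 0,"hand": 0}
    - {"tx": 0,"ty": 0,"tz": -0.6,"roll": 0,"hand": 0}
    - {"tx": 0,"ty": 0,"tz": -0.6,"roll": 0,"hand": 0}

```text
time_s: 6.43
tcp_pos: [0.5637, 0.057, 0.1309]
tool_rot: [0.002, 0.618, 0.786, 0.001]
contact_force: [-0.5, -0.3, -1.0]
width: -0.0002
finger_force: 0.0
```

```bash
python3 - <<'E'
from h import *
b=cv2.resize(viewer.snapshot("side")[190:290,190:290,::-1],None,fx=4,fy=4,interpolation=cv2.INTER_CUBIC)
cv2.imwrite("pics/c6.png",b)
c=np.array([.517,.0475]);t=np.radians(165.3)
print([ (proj("side",[*(c+r*np.array([np.cos(t),np.sin(t)])),.043])[0]-[190,190])*4 for r in(.032,.062)])
E
```

```text
[array([153.162079  , 117.63930018]), array([ 99.91196518, 103.33554278])]
```

View pics/c6.png

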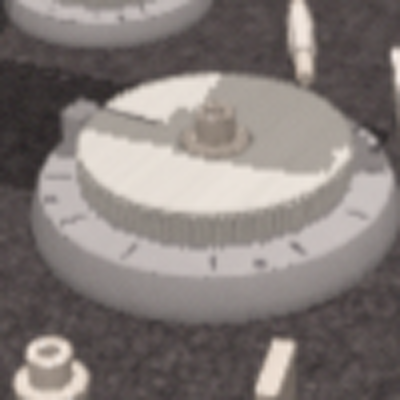

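The line now runs from (103,106) to (160,122) in the crop, towards the pointer. The dial has sprung up, the hub is seated and the arm is clear.

```bash
python3 -c "
from bench import hand_in
print(hand_in())"
```

```text
the job is handed in; nothing more can be done
None
```

The job is handed in, with no verdict shown: the dial was dragged two clicks clockwise, and the last picture showed the line at the pointer, the dial sprung up, the hub seated and the arm clear.

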